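# Fit the gear to the parrot's treat mill and hold it down

## Task

Pull the flap of the blue treat chest down, take out the red gear, and push the flap back up until the chest is shut. Turn the gear until its splines match the orange post of the green treat mill, slide it onto the post, press it fully home against the spring, and finish while still holding it pressed down there. Leave the bowl, ball, spool, jar and ladder where they are.

Things in the scene. Friction and masses are not known exactly. Their poses are not given: they have to be found in the camera images.
- chest: Fixed blue slant-front chest, 148 mm deep (x), 222 wide (y). Origin: centre of underside; low front with the flap faces its -x. Back wall at +x 155 mm high, inner face x = +67. Inner floor 50 mm above the table, 210 wide; side walls slope from the 50 mm front lip to about 140 at the back. No roof: only the flap covers it. Toggle latch already undone.
- door (a joint): Yellow flap (214 wide, 178 long, 7 mm thick, 0.2 kg) hinged at the bottom on the chest's front lip; rad. 0 = shut, leaning back 0.905 from vertical; 0.905 = upright; 1.9 = down at its stop, 1.0 forward of vertical, tip 165 mm above the table. Damped free hinge: past upright either way it falls (1 to 1.5 s) to that end and stays. Raise it from under its tip, along the arc: a level push jams.
- door_hinge (a point): Middle of the flap's hinge line, on the chest's front lip (chest frame -75, 0, 50 mm); the hinge line runs along the chest's y.
- door_tab (a point): Middle of the end of the flap's white pull tab, 60 mm wide, 8 thick, continuing the flap by 35 mm: 213 mm from the hinge line. With the flap shut this end is about 182 mm above the table and overhangs the outside of the back wall by about 20 mm, so it can be hooked from behind and pulled towards the chest's front.
- gear: Loose red gear, about 80 g, 64 mm across its teeth, 56 high. Origin: centre of underside, z up. Rim to 14 mm, hub to 24, cap (46 round) to 30; on top a white grip bar at 30 to 56 mm, 34 long along x, 14 thick along y. In the underside a plus-shaped bore 24 deep, arms 30.5 end to end, 10.5 wide, along x and y: fits the post every quarter turn. Starts upright on the chest's inner floor.
- mill: Fixed green treat mill, 120 x 120 x 60 mm. Origin: centre of underside. From the middle of its top stands a fixed orange plus-shaped splined post, up to 90 mm above the table; arms 28 mm end to end, 8 wide, along the mill's x and y (top 4 mm smaller, 23 by 5, as a lead-in).
- post_top (a point): Centre of the top of the splined post, 90 mm above the table; axes as the mill's.
- collar (a joint): Black sprung collar, 52 mm disc round the post, under the gear; m pressed down. 0 = up (top 78 mm above the table), 0.010 = fully down at its stop (top at 68 mm; the gear's underside then 22 mm below the post's top). Spring: 3 N at 0, 9 N at 0.010, so the gear rises again when not pressed.
- bowl: Bystander: loose stainless bowl, 130 mm across, 45 mm high; origin at the centre of its underside.
- ball_center (a point): Bystander: centre of the blue chew ball, 44 mm across, which lies in the bowl.
- spool: Bystander: loose upright cedar spool, 48 mm across, 60 mm high; origin at the centre of its underside.
- jar: Bystander: loose amber treat jar, 66 mm across, 100 mm high; origin at the centre of its underside.
- ladder: Bystander: loose clear acrylic ladder lying flat, 200 mm (its x) by 80 mm, 10 mm high; origin at the centre of its underside.

How it is judged:
By the outcome, as a careful person would: the job done as asked, in the order asked, and still so for the second after the job is handed in, while the arm keeps its last pose, push and grip.
It also fails if it takes over 72 s, if anything falls off the work surface, if the arm or the gripper's body presses on something with over 40 N, if the wrist force passes 120 N, or if a joint passes its speed limit or range.

## Robot

A 7-joint arm with a two-finger parallel gripper is mounted at the origin on the work surface. World frame = base frame: x ahead of the robot, y to its left, z up, the work surface at z = 0. Lengths are in m, angles in rad, forces in N, time in s.
With the tool pointing down it reaches from about 0.4 to 0.85 m from the base axis. Payload 10.4 kg.
Tool frame: the origin (TCP) lies at the very end of the fingers, on their centre line; the grasp point (between the pads) lies 19 mm behind it; z points along the fingers, y is the direction in which the jaws open and shut (so a half turn about z gives the same grasp; the last joint's range is limited). The gripper opens to 85 mm and grips with 20 to 120 N. Pads are 22 mm wide; open, the fingers measure 114 mm over their backs; the gripper's body (76 mm by 85 mm) begins 54 mm behind the grasp point. The pads swing forward as they close: fully open they stand 13 mm farther back than shut.
Start: joints at [-1.327, 0.332, -0.065, 1.46, 0.022, 1.35, -0.088], TCP at [0.165, 0.603, 0.231] pointing down, gripper open.
Joint ranges: [-2.6, 2.6], [-0.5, 2.12], [-1.47, 1.34], [0.16, 2.42], [-1.27, 4.41], [0.06, 2.06], [-2.6, 2.6]. Speed limits (rad/s): [2.22, 2.22, 2.79, 2.79, 3.14, 3.14, 3.14].

## Interface

Orientations are given as a rotation vector (axis times angle).
In Python, from plant import ctrl, kin, imaging gives the robot as it stands. Calls block until the motion is done:
- ctrl.reach(position, orientation): joint-space move of the TCP to a pose.
- ctrl.move_linear(position, rotation=None, feed=0.15, f_stop=None): straight line of the TCP; rotation=None keeps the orientation; feed is the mean speed in m/s. With f_stop (N) it stops when the force on the tool has changed by that much, and returns True; else False.
- ctrl.move_joints(angles): joint-space move.
- ctrl.command_gripper(opening): finger opening in m; the grip force is fixed at half the most; returns when the fingers have stopped.
- ctrl.hold(seconds).
- kin.solve_ik(position, orientation): joint angles nearest the present ones, or None.
- ctrl.get_obs(): the state.
- imaging.get_image(name): name is "scene" or "top" or "wrist"; returns (picture, depth): 420x560x3 uint8, red, green, blue; 420x560 float32, m along the optical axis (not along the pixel's ray), 0 where there is no reading.
- imaging.camera_info(name): a dict with "mtx" (3x3 intrinsics, pixels), "extrinsics" (4x4, takes a point from camera to world coordinates); the wrist camera has in their place "hand_eye" (4x4, takes a point from camera to tool coordinates, whose origin is the TCP and whose axes are the flange's). Camera axes: x right, y down, z forward; pixel columns grow to the right and rows downward; lengths in m; the calibration is good to about 2 mm. The wrist camera is an equidistant fisheye: a pixel r from the principal point sees the ray r / f radians off the axis. A picture is of the moment at which its call begins: read the wrist's pose just before it. camera_info takes no time and is no camera call.
A pose or a line that the arm cannot do raises ctrl.PlanningError and nothing moves.
- ctrl.finish_job(): hands the job in, once; it reports no verdict.
The state is a dict: "t": time; "joint_pos": joint angles; "qd": joint speeds; "joint_torque": joint torques, N m; "position": TCP position; "tool_rot": TCP orientation; "contact_force": force on the tool from outside, world axes, zero at the start; "moment": the same for the moment, N m; "finger_gap": finger opening in m.
Only numpy, scipy, OpenCV 4.12 (cv2) and the standard library are available. Lean on these libraries where they do the work, as an engineer would, in place of code of your own. Each camera call takes 0.05 s, during which the arm holds its last target. There are 200 camera calls.

## Working session

There is one attempt and no reset: what is moved stays moved. The work goes in short steps, each a Python script; the robot and the scene stay as the last script left them, time stands still between calls to the robot, and variables do not carry over. Pictures are saved under pics/ and viewed, about 8 in all and at most 12, crops included, and the job is handed in when it is done.

```bash
ls; mkdir -p pics; python3 - <<'E'
from plant import ctrl,kin,imaging
import cv2,numpy as np
for n in("scene","top"):
    p,d=imaging.get_image(n); cv2.imwrite(f"pics/{n}0.png",p[:,:,::-1]); np.savez(f"{n}0.npz",p=p,d=d)
    i=imaging.camera_info(n); print(n,i["mtx"],i["extrinsics"])
i=imaging.camera_info("wrist");print(i)
o=ctrl.get_obs();print(o)
E
```

```text
pics
scene [[462.27423851   0.         272.70310705]
 [  0.         462.27423851 208.09581104]
 [  0.           0.           1.        ]] [[-0.79431855  0.31875124 -0.51716117  1.16292532]
 [ 0.60722396  0.44231022 -0.66003085  0.72242931]
 [ 0.01836002 -0.83830741 -0.54488861  0.71747774]
 [ 0.          0.          0.          1.        ]]
top [[546.10072212   0.         274.18460969]
 [  0.         546.10072212 220.94109112]
 [  0.           0.           1.        ]] [[-0.00359277 -0.99336369  0.11495941  0.4743786 ]
 [-0.99982069  0.00570573  0.01805628  0.02375645]
 [-0.01859238 -0.11487393 -0.99320607  1.31271795]
 [ 0.          0.          0.          1.        ]]
{'mtx': array([[325.1922621 ,   0.        , 274.91884988],
       [  0.        , 325.1922621 , 215.35524216],
       [  0.        ,   0.        ,   1.        ]]), 'hand_eye': array([[-9.40783039e-05, -9.60802684e-01, -2.77233104e-01,
         6.98229940e-02],
       [ 9.99998934e-01, -4.94404347e-04,  1.37410292e-03,
        -1.27111800e-03],
       [-1.45730703e-03, -2.77232680e-01,  9.60801706e-01,
        -1.43198145e-01],
       [ 0.00000000e+00,  0.00000000e+00,  0.00000000e+00,
         1.00000000e+00]])}
{'t': 0.1, 'joint_pos': array([-1.32659965,  0.33280649, -0.06469016,  1.46088359,  0.02160498,
        1.34989951, -0.08849825]), 'qd': array([ 0.00146612, -0.00113192,  0.00134537, -0.00127704,  0.00014415,
        0.00169943,  0.00050269]), 'joint_torque': array([ 8.62730685e-04, -6.26743627e+01,  4.86997480e-02, -3.92427242e+01,
        1.62472873e-02,  7.02026562e-03,  2.42178288e-05]), 'position': array([0.16469608, 0.60254937, 0.2305843 ]), 'tool_rot': array([-4.17806555e-01, -3.11357918e+00,  2.03742675e-03]), 'contact_force': array([-0.67546049,  0.07985629,  0.38802314]), 'moment': array([-0.04768131,  0.02115302,  0.00054541]), 'finger_gap': 0.08543916020231937}
```

View pics/scene0.png

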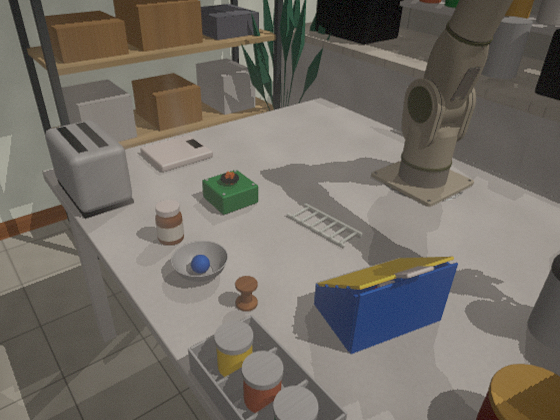

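View pics/top0.png

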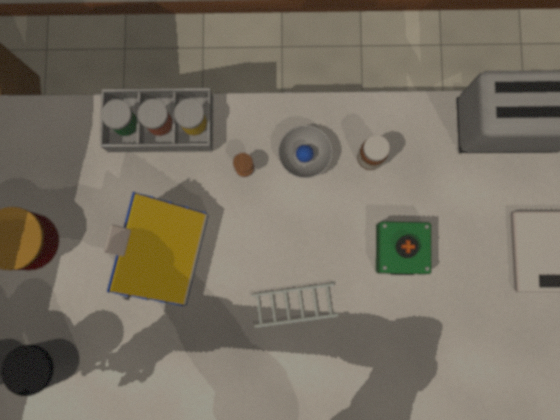

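```bash
cat > h.py <<'E'
from plant import ctrl,kin,imaging
import numpy as np,cv2
from scipy.spatial.transform import Rotation as R
def cloud(n,f=None):
    """image, world points (HxWx3), valid"""
    if f: z=np.load(f);p,d=z["p"],z["d"]
    else: p,d=imaging.get_image(n)
    i=imaging.camera_info(n);K=i["mtx"];E=i["extrinsics"]
    v,u=np.mgrid[:d.shape[0],:d.shape[1]]
    c=np.stack([(u-K[0,2])/K[0,0]*d,(v-K[1,2])/K[1,1]*d,d],-1)
    return p,c@E[:3,:3].T+E[:3,3],d>0
def onplane(n,u,v,z):
    i=imaging.camera_info(n);K=i["mtx"];E=i["extrinsics"]
    r=E[:3,:3]@np.linalg.solve(K,[u,v,1]);return E[:3,3]+r*(z-E[2,3])/r[2]
def project(n,P):
    i=imaging.camera_info(n);K=i["mtx"];E=i["extrinsics"]
    c=(np.atleast_2d(P)-E[:3,3])@E[:3,:3];q=c@K.T;return q[:,:2]/q[:,2:]
E
python3 - <<'E'
from h import *
p,W,ok=cloud("top","top0.npz")
hsv=cv2.cvtColor(p,cv2.COLOR_RGB2HSV)
H,S,V=[hsv[...,k].astype(int) for k in range(3)]
box=np.zeros(H.shape,bool);box[180:320,90:220]=1
m=(H>18)&(H<35)&(S>150)&(V>80)&box&ok
m=cv2.erode(m.astype(np.uint8),np.ones((3,3)))>0
P=W[m];c=P.mean(0);u,s,vt=np.linalg.svd(P-c,full_matrices=False);n=vt[2]*np.sign(vt[2][2])
print("flap n",n,c,"tilt of surface from vertical",np.arccos(n[2]),"res",s[2]/len(P)**.5,len(P))
q=(P-c)@vt[:2].T
r=cv2.minAreaRect(q.astype(np.float32));print(r[1])
for b in cv2.boxPoints(r): print((c+b@vt[:2]).round(4))
# mill
box[:]=0;box[205:290,365:445]=1
g=(H>50)&(H<80)&(S>120)&box&ok
print("green z",np.percentile(W[g][:,2],[5,50,95]))
t=g&(abs(W[...,2]-.06)<.006)
t2=cv2.morphologyEx(t.astype(np.uint8),cv2.MORPH_CLOSE,np.ones((25,25)))
Q=W[t][:,:2];r=cv2.minAreaRect((Q*1000).astype(np.float32));print("mill top",r)
o=(H<14)&(S>150)&(V>110)&box&ok;print("orange",W[o].mean(0),o.sum(),np.percentile(W[o][:,2],[5,50,95]))
for n in [(244,163),(305,154),(372,155),(295,305),(117,240)]: print(n,W[n[1],n[0]].round(3))
a=cv2.resize(p[170:320,85:235],None,fx=3.9,fy=3.9,interpolation=cv2.INTER_CUBIC)[:, :400*2//2*1]
b=cv2.resize(p[205:290,365:450],None,fx=6.8,fy=6.8,interpolation=cv2.INTER_CUBIC)
h=min(a.shape[0],b.shape[0]);o=np.hstack([a[:h],b[:h]]);o=cv2.resize(o,None,fx=.8,fy=.8);print(o.shape,.8*3.9,.8*6.8,a.shape[1]*.8);cv2.imwrite("pics/c1.png",o[:,:,::-1])
E
```

```text
flap n [-0.13989336 -0.6017087   0.78636918] [0.54876888 0.30062401 0.11464235] tilt of surface from vertical 0.6658869451342065 res 0.002169972796840027 6273
(0.17135612666606903, 0.20655038952827454)
[0.6348 0.2095 0.0602]
[0.4336 0.2563 0.0602]
[0.4641 0.3875 0.1661]
[0.6653 0.3407 0.1661]
green z [0.05678961 0.06098873 0.06508032]
mill top ((556.420166015625, -250.98880004882812), (114.27415466308594, 112.56820678710938), 88.53453063964844)
orange [ 0.55757519 -0.25303688  0.08890134] 66 [0.08054648 0.0890268  0.09446815]
(244, 163) [0.756 0.117 0.06 ]
(305, 154) [ 0.78  -0.027  0.044]
(372, 155) [ 0.763 -0.175  0.103]
(295, 305) [ 0.425 -0.001  0.004]
(117, 240) [0.568 0.375 0.175]
(462, 782, 3) 3.12 5.44 320.0
```

View pics/c1.png

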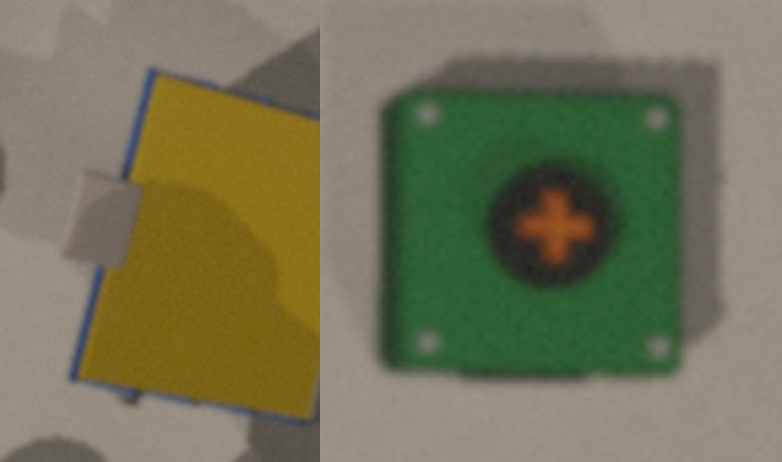

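```bash
cat >> h.py <<'E'
EX=np.array([.2265,.974,0]);EX/=np.linalg.norm(EX);EY=np.array([-EX[1],EX[0],0]);UP=np.array([0,0,1.])
HN=np.array([.534,.233,.05])   # hinge
def rot(z,x):
    """rotvec with tool z along z, tool x as near x as possible"""
    z=z/np.linalg.norm(z);x=x-z*(x@z);x/=np.linalg.norm(x)
    return R.from_matrix(np.stack([x,np.cross(z,x),z],1)).as_rotvec()
def arc(q,rho):  # flap angle q (0 shut) -> point
    a=.905-q;return HN+rho*(np.sin(a)*EX+np.cos(a)*UP)
def st(s=""):
    o=ctrl.get_obs();print(s,"t",round(o["t"],2),o["position"].round(4),"F",o["contact_force"].round(1),"gap",round(o["finger_gap"],4));return o
E
python3 - <<'E'
from h import *
K=[(428,113),(656,118),(659,346),(428,342)]
D=[onplane("top",365+(u-320)/5.44,205+v/5.44,.06)[:2] for u,v in K];D=np.array(D)
print("dots",D.round(4),D.mean(0)); 
print("yaw", [np.degrees(np.arctan2(*(D[i]-D[j])[::-1])).round(2) for i,j in((0,3),(1,2),(0,1),(3,2))])
print("post",onplane("top",408.2,246.9,.09))
print("tab end",arc(0,.213),project("top",arc(0,.213)), "hinge px",project("top",HN))
q0=ctrl.get_obs()["joint_pos"]
for s in(1,-1):
  for ax in(EX,EY):
    j=kin.solve_ik(arc(0,.213)+.041*EX-.02*UP,rot(-UP,s*ax)); print("open",s,ax[:2].round(2),None if j is None else (j-q0).round(2))
for e in(0,10,20,30,45):
  z=np.cos(np.radians(e))*EX-np.sin(np.radians(e))*UP
  for nm,x in(("up",UP),("dn",-UP),("+y",EY),("-y",-EY)):
    J=[kin.solve_ik(arc(q,.195),rot(z,x)) for q in(1.9,1.4,.9)]
    print(e,nm,[None if j is None else j.round(2).tolist() for j in J])
E
```

```text
dots [[ 0.6067 -0.2078]
 [ 0.6041 -0.3036]
 [ 0.5082 -0.3015]
 [ 0.5103 -0.2053]] [ 0.55733794 -0.25454877]
yaw [np.float64(-1.53), np.float64(-1.29), np.float64(88.41), np.float64(88.77)]
post [ 0.55586415 -0.2529469   0.09      ]
tab end [0.5719411  0.39615511 0.18156703] [[105.93840407 237.75822376]] hinge px [[193.89834192 258.5150911 ]]
open 1 [0.23 0.97] [ 0.41  0.28  0.4  -0.21 -0.22 -0.04 -0.73]
open 1 [-0.97  0.23] [ 0.53  0.26  0.2  -0.22 -0.1  -0.04  0.77]
open -1 [0.23 0.97] [ 0.66  0.26 -0.   -0.23  0.02 -0.03  2.27]
open -1 [-0.97  0.23] [ 0.28  0.31  0.61 -0.2  -0.35 -0.02 -2.22]
0 up [[0.7, 0.72, -0.26, 2.0, -1.25, 1.54, 1.1], [0.91, 0.64, -0.66, 2.05, -1.26, 1.32, 0.95], [1.03, 0.79, -1.05, 2.06, -1.22, 0.99, 0.88]]
0 dn [[0.7, 0.72, -0.26, 2.0, -1.25, 1.54, -2.04], [0.91, 0.64, -0.66, 2.05, -1.26, 1.32, -2.19], [1.03, 0.79, -1.05, 2.06, -1.22, 0.99, -2.26]]
0 +y [[1.22, 0.94, -0.86, 1.98, -0.9, 1.21, 2.44], [1.08, 0.73, -0.86, 2.05, -1.15, 1.21, 2.46], [1.17, 0.99, -1.25, 2.06, -0.99, 0.81, 2.31]]
0 -y [[0.7, 0.72, -0.26, 2.0, -1.25, 1.54, -0.47], [0.91, 0.64, -0.66
[... 1551 characters left out ...]
14, 2.1], [0.64, 0.22, -0.66, 2.0, -1.11, 1.03, 2.0]]
30 -y [[-0.26, 0.4, 0.72, 2.09, -1.27, 1.48, -0.68], [-0.31, 0.2, 0.58, 2.08, -1.23, 1.34, -0.92], [-0.1, 0.15, 0.14, 2.04, -1.24, 1.14, -1.08]]
45 up [[-0.79, 0.39, 1.21, 2.09, -1.16, 1.41, 0.72], [-0.81, 0.09, 0.97, 2.04, -0.95, 1.2, 0.37], [-0.78, 0.08, 0.73, 1.98, -0.95, 1.07, 0.18]]
45 dn [[-0.76, 0.37, 1.17, 2.09, -1.14, 1.39, -2.43], None, None]
45 +y [[0.69, 0.22, -0.46, 2.03, -0.8, 1.09, 2.02], [0.55, 0.12, -0.46, 1.98, -0.84, 1.11, 1.84], [0.35, 0.11, -0.47, 1.92, -0.84, 1.01, 1.67]]
45 -y [[-0.42, 0.22, 0.74, 2.08, -1.01, 1.24, -0.96], [-0.43, 0.08, 0.56, 2.02, -0.92, 1.16, -1.24], [-0.52, 0.07, 0.45, 1.97, -0.93, 1.06, -1.41]]
```

```bash
python3 - <<'E'
from h import *
ctrl.command_gripper(0.0)
r=rot(-UP,EX)
T=arc(0,.213)
ctrl.reach(T+.042*EX+.07*UP,r)
ctrl.move_linear(T+.042*EX-.022*UP,feed=.2); st("down")
for q in (0,.2,.4,.6,.8,1.0,1.12):
    ctrl.move_linear(arc(q,.213)+.011*EX-.022*UP,feed=.15); st(q)
ctrl.move_linear(arc(1.12,.213)+.06*EX+.03*UP,feed=.25)
ctrl.move_linear(arc(1.12,.213)+.22*EX+.12*UP,feed=.3)
ctrl.hold(.3)
p,d=imaging.get_image("top");np.savez("top1.npz",p=p,d=d)
cv2.imwrite("pics/top1.png",cv2.resize(p[130:350,60:340],None,fx=2.8,fy=2.7)[:,:,::-1]);st("end")
E
```

```text
down t 3.12 [0.5815 0.4377 0.1609] F [-0.8 -0.1  0.9] gap -0.0
0 t 3.48 [0.5753 0.4074 0.1617] F [0.6 0.8 0.3] gap -0.0
0.2 t 3.92 [0.568  0.3789 0.1905] F [ 0.1  2.4 -0.1] gap -0.0002
0.4 t 4.35 [0.5597 0.3446 0.2139] F [-0.2  1.2 -0.6] gap -0.0003
0.6 t 4.78 [0.5509 0.3067 0.2308] F [ 0.6  1.6 -1.3] gap 0.0001
0.8 t 5.22 [0.5415 0.266  0.2397] F [-0.3  0.8 -0.3] gap 0.0001
1.0 t 5.65 [0.5319 0.2246 0.24  ] F [-0.3  0.8 -0.8] gap 0.0
1.12 t 5.97 [0.5262 0.1998 0.2361] F [ 0.2  0.  -0.2] gap -0.0002
end t 7.52 [0.5735 0.4024 0.3783] F [ 0.5  0.1 -0.2] gap -0.0004
```

View pics/top1.png

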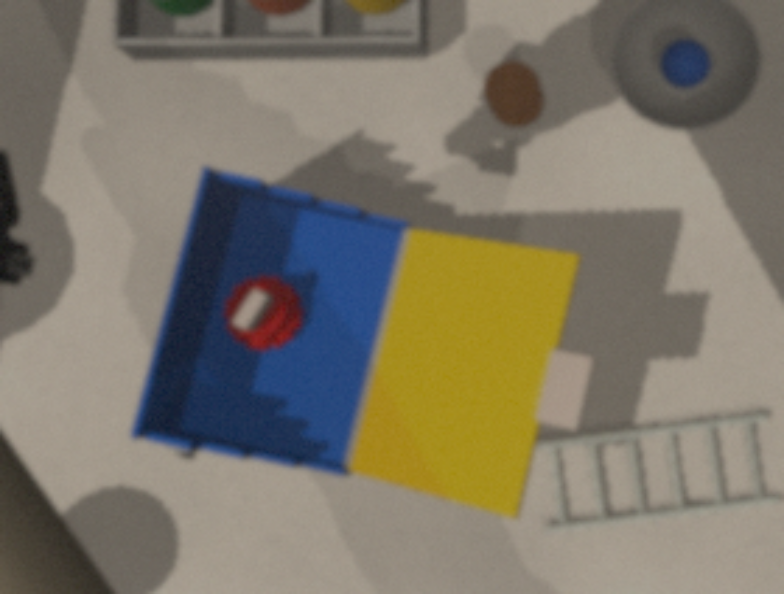

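```bash
python3 - <<'E'
from h import *
p,W,ok=cloud("top","top1.npz")
hsv=cv2.cvtColor(p,cv2.COLOR_RGB2HSV);H,S,V=[hsv[...,k].astype(int) for k in range(3)]
b=np.zeros(H.shape,bool);b[230:265,138:170]=1
w=b&(S<110)&(V>90);print(w.sum())
w=b&(S<110)&(V>90)&(W[...,2]>.09)
print("bar z",np.percentile(W[w][:,2],[5,50,95]),W[w].mean(0))
v,u=np.nonzero(w);Q=np.array([onplane("top",a,c,.106)[:2] for a,c in zip(u,v)])
r=cv2.minAreaRect((Q*1000).astype(np.float32));print(r)
c=Q.mean(0);C=np.cov((Q-c).T);ev,evec=np.linalg.eigh(C);print("pca",c,np.degrees(np.arctan2(*evec[::-1,1])),np.sqrt(ev*12))
for k in [(229,320),(254,288),(272,300),(246,332)]: print(onplane("top",60+k[0]/2.8,130+k[1]/2.7,.106)[:2].round(4))
red=b&((H<8)|(H>172))&(S>140);P=W[red];print("red z",np.percentile(P[:,2],[5,25,50,75,95]))
t=P[(P[:,2]>.055)&(P[:,2]<.09)];(x,y),rr=cv2.minEnclosingCircle((t[:,:2]*1000).astype(np.float32));print("circle",x,y,rr)
O=HN+.075*EX;d=np.r_[c,0]-O;print("gear in chest frame",d@EX,d@EY)
y=(H>18)&(H<35)&(S>150);bb=np.zeros_like(b);bb[200:330,180:275]=1;y=cv2.erode((y&bb&ok).astype(np.uint8),np.ones((3,3)))>0
P=W[y];c=P.mean(0);uu,s,vt=np.linalg.svd(P-c,full_matrices=False);q=(P-c)@vt[:2].T
print("flap n",vt[2],"c",c)
rc=cv2.minAreaRect(q.astype(np.float32))
for k in cv2.boxPoints(rc):print((c+k@vt[:2]).round(4))
E
```

```text
134
bar z [0.10025067 0.10643395 0.11040638] [0.56432046 0.32351189 0.1058752 ]
((564.8198852539062, 323.36651611328125), (15.485825538635254, 33.933876037597656), 59.83442306518555)
pca [0.56431837 0.32348061] 148.1234250264464 [0.01520503 0.03407834]
[0.5541 0.3401]
[0.5804 0.3208]
[0.5704 0.3062]
[0.5441 0.3264]
red z [0.06177948 0.06505053 0.06906504 0.08047875 0.08408027]
circle 562.597900390625 324.5620422363281 31.078977584838867
gear in chest frame 0.019996253793618413 -0.009036328864923936
flap n [-0.12494598 -0.53135889 -0.83788199] c [0.51579145 0.15512893 0.10217831]
[0.6333 0.2026 0.0545]
[0.6003 0.0626 0.1483]
[0.4    0.1098 0.1482]
[0.433  0.2498 0.0545]
```

```bash
sed -i 's/HN=np.array.*/HN=np.array([.5335,.231,.05])/' h.py; cat >> h.py <<'E'
G=np.array([.5645,.3235,.050]);MY=-1.35;PL=np.array([.62,-.10,0]);POST=np.array([.5568,-.2533,0])
def down(deg): a=np.radians(deg);return rot(-UP,np.array([np.cos(a),np.sin(a),0]))
E
python3 - <<'E'
from h import *
q0=ctrl.get_obs()["joint_pos"]
f=lambda j:None if j is None else j.round(2).tolist()
print(f(q0))
for a in(149,-31): print(a,f(kin.solve_ik(G+.036*UP,down(a))))
for k in range(4):
    print(MY+90*k,f(kin.solve_ik(PL+.036*UP,down(MY+90*k))),f(kin.solve_ik(POST+.1*UP,down(MY+90*k))))
E
```

```text
[-0.89, 0.51, 0.38, 0.95, -0.19, 1.71, -0.81]
149 [-0.73, 0.5, 0.19, 1.56, -0.1, 1.09, 0.51]
-31 [-1.06, 0.57, 0.64, 1.58, -0.37, 1.12, -2.44]
-1.35 [-0.43, 0.6, 0.69, 1.68, -0.43, 1.02, -1.19] [-0.42, 0.63, 1.06, 1.69, -0.59, 1.18, -0.8]
88.65 [-0.33, 0.56, 0.55, 1.67, -0.34, 1.0, 0.31] [-0.32, 0.55, 0.9, 1.69, -0.47, 1.13, 0.68]
178.65 [-0.18, 0.53, 0.35, 1.67, -0.21, 0.99, 1.79] [-0.15, 0.47, 0.64, 1.68, -0.31, 1.1, 2.13]
268.65 [-0.61, 0.74, 0.98, 1.69, -0.68, 1.09, -2.59] [-0.43, 0.65, 1.09, 1.69, -0.62, 1.19, -2.35]
```

```bash
python3 - <<'E'
from h import *
ctrl.command_gripper(.05)
ctrl.reach(G+.12*UP,down(149))
print(ctrl.move_linear(G+.036*UP,feed=.12,f_stop=8)); st("down")
ctrl.command_gripper(0.0); st("grip")
ctrl.move_linear(G+.20*UP,feed=.25); o=st("up")
ctrl.reach(PL+.10*UP,down(88.65)); st("at")
p,d=imaging.get_image("wrist");np.savez("w1.npz",p=p,d=d);cv2.imwrite("pics/w1.png",p[:,:,::-1])
E
```

```text
True
down t 9.78 [0.5649 0.3243 0.1084] F [-4.3 -1.9 13. ] gap 0.05
grip t 10.31 [0.5648 0.3245 0.1077] F [1.3 3.4 4.6] gap 0.0
up t 11.03 [0.564  0.3231 0.2487] F [ 0.   0.3 -0.8] gap -0.0001
at t 12.69 [ 0.6208 -0.0978  0.1003] F [-0.6  0.8 -0.3] gap -0.0001
```

View pics/w1.png

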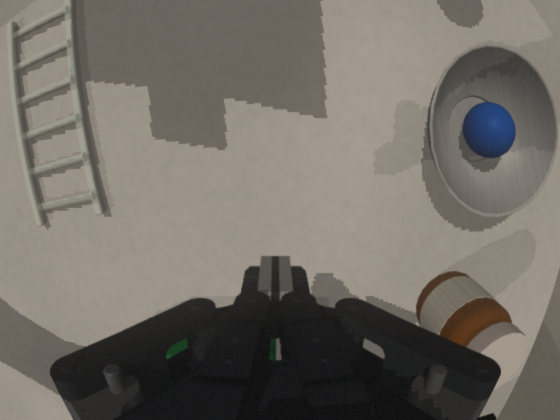

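```bash
python3 - <<'E'
from h import *
p,d=imaging.get_image("top");np.savez("top2.npz",p=p,d=d)
p,W,ok=cloud("top","top2.npz")
hsv=cv2.cvtColor(p,cv2.COLOR_RGB2HSV);H,S,V=[hsv[...,k].astype(int) for k in range(3)]
b=np.zeros(H.shape,bool);b[225:270,130:175]=1
w=b&(S<110)&(V>90)&(W[...,2]>.09)
v,u=np.nonzero(w);print(w.sum(),"bar z",np.percentile(W[w][:,2],[5,50,95]))
Q=np.array([onplane("top",a,c,.106)[:2] for a,c in zip(u,v)])
c=Q.mean(0);ev,evec=np.linalg.eigh(np.cov((Q-c).T));print("pca",c,np.degrees(np.arctan2(*evec[::-1,1])),np.sqrt(ev*12))
print(cv2.minAreaRect((Q*1000).astype(np.float32)))
a=cv2.resize(p[180:320,90:250],None,fx=5,fy=4.2,interpolation=cv2.INTER_CUBIC);cv2.imwrite("pics/top2.png",a[:,:,::-1])
E
```

```text
114 bar z [0.09599076 0.10560236 0.10955628]
pca [0.56397881 0.32297497] 149.61792149242675 [0.01682308 0.03320029]
((564.2926025390625, 322.4423828125), (17.24287986755371, 34.02341079711914), 58.830570220947266)
```

View pics/top2.png

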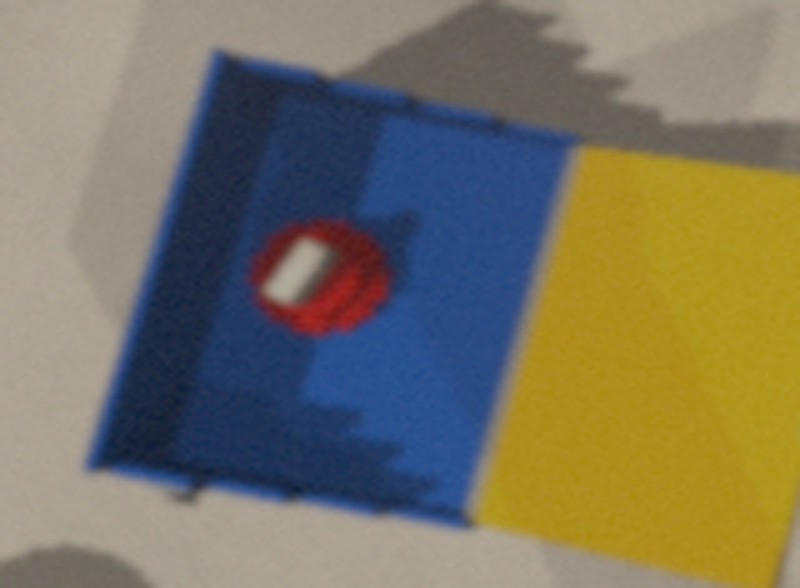

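```bash
sed -i 's/^G=np.array(\[[^]]*\])/G=np.array([.5643,.3232,.050])/' h.py; python3 - <<'E'
from h import *
ctrl.move_linear(PL+.25*UP,feed=.3)
ctrl.command_gripper(.028)
ctrl.reach(G+.10*UP,down(149)); o=st("above"); print(R.from_rotvec(o["tool_rot"]).as_matrix().round(3).tolist())
hit=ctrl.move_linear(G+.036*UP,feed=.08,f_stop=10); st(f"down {hit}")
ctrl.hold(.2); st("held")
if not hit:
    ctrl.command_gripper(0.0); st("grip")
    ctrl.move_linear(G+.20*UP,feed=.25); st("up")
p,d=imaging.get_image("top");np.savez("top3.npz",p=p,d=d);cv2.imwrite("pics/top3.png",p[:,:,::-1])
p,d=imaging.get_image("wrist");np.savez("w2.npz",p=p,d=d);cv2.imwrite("pics/w2.png",p[:,:,::-1])
E
```

```text
above t 15.43 [0.5656 0.3212 0.1506] F [ 0.8 -0.4 -0.7] gap 0.0277
[[-0.855, 0.518, 0.001], [0.518, 0.855, -0.0], [-0.001, 0.0, -1.0]]
down True t 16.05 [0.563  0.3208 0.0974] F [-0.7 -1.9  0.7] gap 0.028
held t 16.25 [0.5638 0.3219 0.0997] F [-1.3 -2.1 -0.1] gap 0.0281
```

View pics/w2.png

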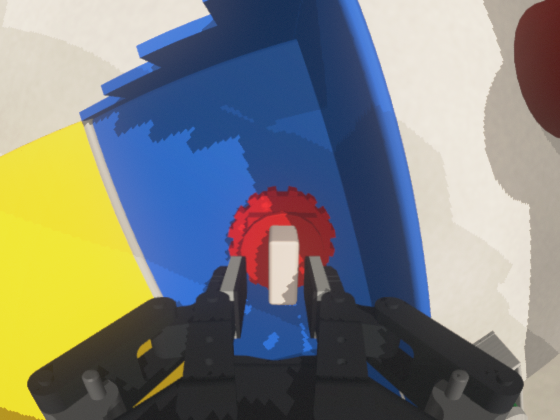

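```bash
python3 - <<'E'
from h import *
z=np.load("w2.npz");p,d=z["p"],z["d"];i=imaging.camera_info("wrist");K=i["mtx"];E=i["hand_eye"]
v,u=np.mgrid[:420,:560];dx,dy=u-K[0,2],v-K[1,2];r=np.hypot(dx,dy);th=r/K[0,0]
s=np.tan(th)/np.maximum(r,1e-6);c=np.stack([dx*s*d,dy*s*d,d],-1)
T=c@E[:3,:3].T+E[:3,3]
g=(p.max(2)<75)&(d>0)&(T[...,2]<.01)&(abs(T[...,1])<.1)&(v>240)&(abs(T[...,0])<.04)
for a in np.arange(-.12,.01,.01):
    m=g&(T[...,2]>=a)&(T[...,2]<a+.01)
    if m.sum()>5:print(round(a,3),m.sum(),"y",np.percentile(T[m][:,1],[1,99]).round(3),"x",np.percentile(T[m][:,0],[1,99]).round(3))
o=ctrl.get_obs();M=R.from_rotvec(o["tool_rot"]).as_matrix();W=T@M.T+o["position"]
# bar centre in world, back wall top
h=cv2.cvtColor(p,cv2.COLOR_RGB2HSV)
bar=(h[...,1]<70)&(p.min(2)>120)&(abs(u-284)<22)&(v>222)&(v<308)&(abs(W[...,2]-.106)<.008)
c=W[bar].mean(0);q=W[bar]-c;ev,e=np.linalg.eigh(np.cov(q[:,:2].T));print("bar",c,bar.sum(),np.degrees(np.arctan2(*e[::-1,1])),np.sqrt(12*ev), "in tool y",T[bar][:,1].min(),T[bar][:,1].max())
bl=(h[...,0]>100)&(h[...,0]<130)&(h[...,1]>120)&(W[...,2]>.145)&(W[...,2]<.165)&(d>0)
dd=(W[bl]-c)@EX;print("wall top along EX from bar",np.percentile(dd,[2,25,50,75,98]),np.percentile(W[bl][:,2],[50,98]),bl.sum())
E
```

```text
-0.11 2906 y [-0.061  0.06 ] x [0.004 0.02 ]
-0.1 11737 y [-0.063  0.062] x [0.001 0.02 ]
-0.09 8789 y [-0.061  0.059] x [-0.007  0.017]
-0.08 7586 y [-0.056  0.054] x [-0.012  0.017]
-0.07 3687 y [-0.052  0.051] x [-0.012  0.017]
-0.06 5713 y [-0.048  0.047] x [-0.012  0.013]
-0.05 1535 y [-0.04   0.043] x [-0.006  0.013]
-0.04 779 y [-0.027  0.031] x [-0.012  0.011]
-0.03 581 y [-0.028  0.033] x [-0.014  0.011]
-0.02 491 y [-0.028  0.026] x [-0.011  0.011]
-0.01 139 y [-0.026  0.025] x [-0.011  0.01 ]
bar [0.5622655 0.3263451 0.1062142] 1962 148.5023818191472 [0.01324645 0.03496885] in tool y -0.003805724505250861 0.00978795499834022
wall top along EX from bar [0.04407793 0.04452093 0.04555483 0.04740989 0.04946418] [0.15501819 0.15680185] 8235
```

```bash
sed -i 's/^G=np.array(\[[^]]*\])/G=np.array([.5635,.3245,.050])/' h.py; python3 - <<'E'
from h import *
ctrl.move_linear(G+.11*UP,feed=.2)
ctrl.command_gripper(.052)
ctrl.reach(G+.10*UP,down(59)); st("above")
hit=ctrl.move_linear(G+.036*UP,feed=.08,f_stop=10); st(f"down {hit}")
if not hit:
    ctrl.command_gripper(0.0); st("grip")
    ctrl.move_linear(G+.20*UP,feed=.2); o=st("up"); 
p,d=imaging.get_image("wrist");np.savez("w3.npz",p=p,d=d);cv2.imwrite("pics/w3.png",p[:,:,::-1])
E
```

```text
above t 18.48 [0.5635 0.3245 0.15  ] F [-0.4  1.  -0. ] gap 0.0521
down False t 19.43 [0.5639 0.3246 0.0865] F [ 0.   0.4 -0.2] gap 0.0517
grip t 19.73 [0.5639 0.3248 0.0869] F [-1.6 -0.3  5.4] gap 0.0327
up t 20.7 [0.5629 0.3243 0.2485] F [ 0.9 -0.7 -1.4] gap 0.0322
```

View pics/w3.png

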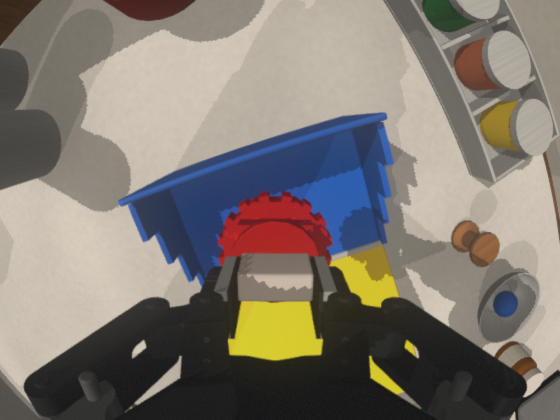

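```bash
cat >> h.py <<'E'
def zdir(e,az):
    e,az=np.radians([e,az]);return np.array([np.cos(e)*np.cos(az),np.cos(e)*np.sin(az),-np.sin(e)])
def push(q,rho=.195,d=.018):
    a=.905-q;return arc(q,rho)+d*(-np.cos(a)*EX+np.sin(a)*UP)
E
python3 - <<'E'
from h import *
ctrl.reach(PL+.09*UP,down(88.65))
print(ctrl.move_linear(PL+.034*UP,feed=.08,f_stop=4)); st("placed")
ctrl.command_gripper(.055)
ctrl.move_linear(PL+.16*UP,feed=.25); st("up")
ctrl.command_gripper(0)
f=lambda j:None if j is None else j.round(2).tolist()
print(f(ctrl.get_obs()["joint_pos"]))
for az in(40,55,65,77):
  for e0,e1 in((12,25),(20,40)):
    for nm,x in(("up",UP),("+y",EY),("-y",-EY)):
      J=[kin.solve_ik(p,rot(zdir(e,az),x)) for p,e in((push(1.9,.195,.05),e0),(push(1.9),e0),(push(1.3),(e0+e1)/2),(push(.7),e1))]
      print(az,e0,nm,[f(j) for j in J])
E
```

```text
True
placed t 23.02 [ 0.6194 -0.0994  0.0397] F [-1.1  0.6  7.1] gap 0.0324
up t 24.01 [ 0.6199 -0.0998  0.1601] F [ 0.8 -0.5 -0.6] gap 0.0549
[-0.52, 0.49, 0.82, 1.58, -0.37, 1.24, 0.34]
40 12 up [None, None, None, None]
40 12 +y [None, None, None, None]
40 12 -y [None, None, None, None]
40 20 up [None, None, None, [-0.79, -0.24, 0.38, 2.28, -0.55, 0.29, -0.79]]
40 20 +y [None, None, None, [-1.21, -0.36, 0.73, 2.29, 0.03, 0.27, 0.72]]
40 20 -y [None, None, None, [-0.71, -0.23, 0.3, 2.27, -0.63, 0.3, -1.85]]
55 12 up [[1.37, 0.71, -0.86, 2.27, -1.23, 0.91, 1.09], [1.5, 0.74, -1.05, 2.29, -1.17, 0.82, 0.99], None, None]
55 12 +y [[1.73, 1.16, -1.26, 2.26, -0.55, 0.57, 2.25], [1.67, 0.98, -1.25, 2.29, -0.85, 0.62, 2.42], None, [-1.48, -0.48, 1.25, 2.35, -1.26, 0.36, 2.15]]
55 12 -y [[1.37, 0.71, -0.86, 2.27, -1.23, 0.91, -0.39], [1.5, 0.74, -1.05, 2.29, -1.17, 0.82, -0.49], None, None]
55 20 up [[1.32, 0.54, -0.85, 2.29, -1.24, 0.88, 0.98], [1.45, 0.54, -1.04, 2.3, -1.2, 0.82, 0.88], [-0.94, -0.25, 1.06, 2.35, -1.19, 0.75, 0.41], [-0.9, -0.17, 0.65, 2.2, -0.92, 0.57, -0.16]]
55 20 +y [
[... 2000 characters left out ...]
06, 2.03, -1.23, 1.49, -0.53], [0.52, 0.32, -0.26, 2.07, -1.25, 1.32, -0.81], [0.62, 0.27, -0.66, 2.02, -1.21, 1.02, -1.05]]
77 20 up [[0.36, 0.54, 0.14, 2.04, -1.22, 1.46, 1.04], [0.33, 0.48, 0.14, 2.05, -1.23, 1.46, 0.98], [-0.33, 0.2, 0.6, 2.08, -1.23, 1.35, 0.65], [-0.67, 0.11, 0.62, 2.0, -1.08, 1.07, 0.28]]
77 20 +y [[1.37, 0.88, -1.05, 1.99, -0.55, 1.0, 2.13], [1.34, 0.79, -1.05, 2.0, -0.64, 1.02, 2.15], [1.01, 0.3, -0.86, 2.02, -0.96, 1.11, 2.06], [-1.22, 0.23, 1.27, 2.01, -1.21, 1.21, 1.93]]
77 20 -y [[0.36, 0.54, 0.14, 2.04, -1.22, 1.46, -0.53], [0.33, 0.48, 0.14, 2.05, -1.23, 1.46, -0.59], [-0.45, 0.22, 0.74, 2.08, -1.25, 1.37, -0.91], [-1.01, 0.14, 1.01, 2.01, -1.13, 1.13, -1.26]]
```

```bash
python3 - <<'E'
from h import *
f=lambda j:None if j is None else j.round(2).tolist()
for az in(90,100,115):
  for e0,e1 in((12,30),(20,40)):
    for nm,x in(("up",UP),("-y",-EY)):
      J=[kin.solve_ik(p,rot(zdir(e,az),x)) for p,e in((push(1.9,.195,.05)-.05*EX,e0),(push(1.9),e0),(push(1.3),(e0+e1)/2),(push(.7),e1))]
      print(az,e0,nm,[f(j) for j in J])
print(push(1.9,.195,.05)-.05*EX,push(1.9))
E
```

```text
90 12 up [[0.2, 0.8, 0.42, 1.8, -1.18, 1.88, 1.18], [0.11, 0.71, 0.38, 1.87, -1.25, 1.8, 1.1], [-0.11, 0.43, 0.43, 1.92, -1.24, 1.63, 0.82], [-0.42, 0.32, 0.48, 1.88, -1.23, 1.4, 0.58]]
90 12 -y [[0.12, 0.83, 0.52, 1.81, -1.22, 1.93, -0.41], [0.15, 0.7, 0.34, 1.87, -1.23, 1.78, -0.53], [-0.04, 0.41, 0.34, 1.91, -1.22, 1.6, -0.84], [-0.46, 0.32, 0.54, 1.89, -1.24, 1.41, -1.1]]
90 20 up [[0.14, 0.71, 0.47, 1.84, -1.13, 1.78, 1.13], [0.04, 0.62, 0.44, 1.89, -1.2, 1.71, 1.04], [-0.24, 0.34, 0.52, 1.91, -1.14, 1.54, 0.72], [-0.56, 0.25, 0.57, 1.85, -1.07, 1.31, 0.42]]
90 20 -y [[-0.07, 0.82, 0.75, 1.85, -1.25, 1.93, -0.44], [-0.04, 0.65, 0.54, 1.9, -1.23, 1.76, -0.58], [-0.55, 0.45, 0.91, 1.93, -1.25, 1.67, -0.89], [-0.9, 0.35, 0.99, 1.86, -1.18, 1.43, -1.23]]
100 12 up [[0.2, 0.85, 0.38, 1.67, -1.08, 1.94, 1.17], [0.1, 0.77, 0.35, 1.73, -1.15, 1.89, 1.09], [-0.09, 0.52, 0.38, 1.78, -1.16, 1.74, 0.84], [-0.37, 0.42, 0.44, 1.75, -1.17, 1.54, 0.63]]
100 12 -y [[0.29, 0.83, 0.26, 1.67, -1.02, 1.89, -0.53], [0.18, 0.75, 0.25, 1.73, -1.11, 1.84, -0.6], [-0.13, 0.52, 0.43, 1.78, -1.17, 1.76, -0
[... 583 characters left out ...]
.31, 0.56, 0.37, 1.54, -1.07, 1.74, 0.69]]
115 12 -y [[0.4, 0.9, -0.01, 1.47, -0.78, 1.93, -0.69], [0.31, 0.84, -0.03, 1.52, -0.86, 1.88, -0.76], [0.12, 0.62, 0.05, 1.56, -0.94, 1.81, -1.04], [-0.33, 0.56, 0.39, 1.54, -1.08, 1.74, -1.25]]
115 20 up [[0.11, 0.85, 0.38, 1.54, -0.89, 1.96, 1.18], [0.04, 0.78, 0.34, 1.57, -0.95, 1.92, 1.08], [-0.16, 0.56, 0.39, 1.59, -0.96, 1.82, 0.85], [-0.43, 0.49, 0.45, 1.54, -0.96, 1.66, 0.63]]
115 20 -y [[0.22, 0.82, 0.22, 1.53, -0.82, 1.91, -0.72], [0.18, 0.75, 0.14, 1.56, -0.87, 1.85, -0.82], [-0.1, 0.55, 0.31, 1.59, -0.94, 1.79, -1.12], [-0.75, 0.63, 0.94, 1.56, -1.17, 1.83, -1.29]]
[ 0.47896203 -0.00352533  0.11424012] [0.49423375 0.06214645 0.1410804 ]
```

```bash
python3 - <<'E'
from h import *
az=100
pre=push(1.9,.195,.05)-.05*EX
ctrl.reach(np.array([.50,-.06,.24]),rot(zdir(50,az),UP)); st("via")
ctrl.reach(pre,rot(zdir(18,az),UP)); st("pre")
ctrl.move_linear(push(1.9,.195,.035),feed=.2); st("under")
qs=np.linspace(1.9,.65,8)
for k,q in enumerate(qs):
    e=18+20*k/7
    ctrl.move_linear(push(q),rot(zdir(e,az),UP),feed=.13); o=st(round(q,2))
    if np.linalg.norm(o["contact_force"])>25: print("abort");break
else:
    ctrl.move_linear(push(.75,.195,.10)+.05*UP,feed=.25)
    ctrl.reach(np.array([.52,-.04,.30]),rot(zdir(60,az),UP)); st("back")
p,d=imaging.get_image("top");np.savez("top4.npz",p=p,d=d);cv2.imwrite("pics/top4.png",p[:,:,::-1])
E
```

```text
via t 25.2 [ 0.5002 -0.0607  0.2399] F [ 0.1 -0.7 -0.4] gap -0.0001
pre t 25.83 [ 0.4795 -0.0031  0.1143] F [-0.  -0.8  1.6] gap 0.0
under t 26.28 [0.4931 0.0542 0.1294] F [ 0.1 -0.2  0.1] gap 0.0
1.9 t 26.57 [0.4947 0.0617 0.1419] F [-1.3  0.9  0.1] gap 0.0001
1.72 t 26.98 [0.4984 0.0802 0.1702] F [-0.5 -0.5 -0.9] gap -0.0
1.54 t 27.4 [0.5036 0.1034 0.1953] F [-0.8 -0.5  0.3] gap 0.0001
1.36 t 27.82 [0.5099 0.1305 0.2161] F [-1.6 -0.2  0.3] gap -0.0
1.19 t 28.23 [0.517  0.1608 0.2316] F [ 0.3 -0.6  0.2] gap 0.0002
1.01 t 28.65 [0.5246 0.1935 0.2416] F [-0.1 -0.6  0.3] gap 0.0
0.83 t 29.07 [0.5326 0.2274 0.2453] F [-0.1  0.3 -0.6] gap -0.0
0.65 t 29.48 [0.5405 0.2614 0.2428] F [-0.2 -0.4 -0.6] gap 0.0001
back t 30.93 [ 0.52   -0.0378  0.2992] F [-0.1  1.5 -0. ] gap -0.0004
```

View pics/top4.png

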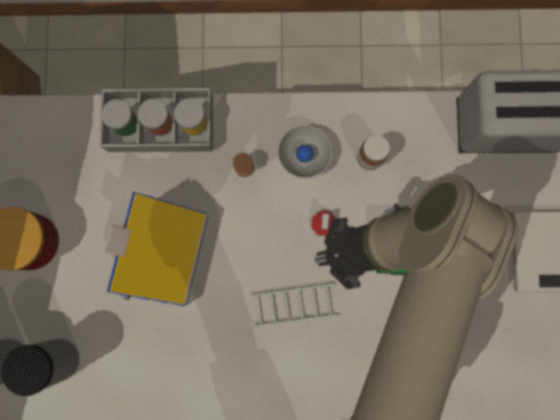

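```bash
cat >> h.py <<'E'
def wcloud(save=None):
    o=ctrl.get_obs();p,d=imaging.get_image("wrist");i=imaging.camera_info("wrist");K=i["mtx"];E=i["hand_eye"]
    v,u=np.mgrid[:420,:560];dx,dy=u-K[0,2],v-K[1,2];r=np.hypot(dx,dy)
    s=np.tan(r/K[0,0])/np.maximum(r,1e-6);c=np.stack([dx*s*d,dy*s*d,d],-1)
    T=c@E[:3,:3].T+E[:3,3];W=T@R.from_rotvec(o["tool_rot"]).as_matrix().T+o["position"]
    if save: cv2.imwrite(save,p[:,:,::-1]);np.savez(save.replace("pics/","").replace("png","npz"),p=p,d=d,T=T,W=W)
    return p,d,T,W
E
python3 - <<'E'
from h import *
z0=np.load("top0.npz");z1=np.load("top4.npz");s=np.s_[185:315,100:215];print("flap depth diff",np.abs(z0["d"][s]-z1["d"][s]).mean())
ctrl.command_gripper(.055)
ctrl.reach(PL+.11*UP,down(88.65)); 
p,d,T,W=wcloud("pics/w5.png")
hit=ctrl.move_linear(PL+.036*UP,feed=.1,f_stop=8); st(f"down {hit}")
if not hit:
    ctrl.command_gripper(0); st("grip")
    ctrl.move_linear(PL+.14*UP,feed=.2)
    a=np.radians(88.65);X=np.array([np.cos(a),np.sin(a),0])
    ctrl.reach(POST-.075*X+.18*UP,down(88.65)); ctrl.hold(.3); st("view")
    wcloud("pics/w6.png")
E
```

```text
flap depth diff 0.012303613
down False t 33.36 [ 0.6205 -0.1002  0.0366] F [-0.5  0.2  0.3] gap 0.0552
grip t 33.92 [ 0.62   -0.0999  0.036 ] F [-0.1  0.3 -0.3] gap -0.0
view t 35.84 [ 0.5556 -0.3271  0.1798] F [-0.2  0.1  0.7] gap -0.0
```

View pics/w6.png

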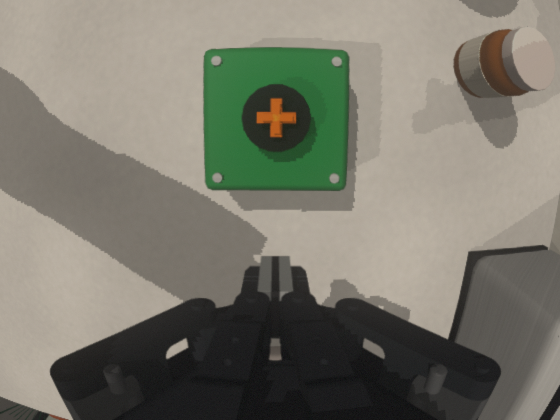

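```bash
python3 - <<'E'
from h import *
z0=np.load("top0.npz");z1=np.load("top4.npz");s=np.s_[185:315,100:215];print("flap depth diff med",np.median(np.abs(z0["d"][s]-z1["d"][s])))
p,W,ok=cloud("top","top4.npz")
h=cv2.cvtColor(p,cv2.COLOR_RGB2HSV).astype(int)
b=np.zeros(ok.shape,bool);b[200:245,305:340]=1
red=b&((h[...,0]<8)|(h[...,0]>172))&(h[...,1]>140);print("top red",W[red].mean(0),red.sum(),np.percentile(W[red][:,2],[5,50,95]))
w=b&(W[...,2]>.04)&(h[...,1]<110);print("top bar",W[w].mean(0),w.sum())
for f in("w5.npz","w6.npz"):
    z=np.load(f);p,W,T=z["p"],z["W"],z["T"];h=cv2.cvtColor(p,cv2.COLOR_RGB2HSV).astype(int)
    if f=="w5.npz":
        m=((h[...,0]<6)|(h[...,0]>174))&(h[...,1]>150)&(z["d"]>0)&(W[...,2]<.06);print("w5 red",m.sum(),W[m].mean(0) if m.any() else 0, np.argwhere(m).mean(0),np.percentile(W[m][:,2],[5,50,95]))
        b=(h[...,1]<70)&(abs(W[...,2]-.056)<.006)&(np.hypot(W[...,0]-.62,W[...,1]+.09)<.06)&(p.min(2)>100)
        c=W[b].mean(0);ev,e=np.linalg.eigh(np.cov(W[b][:,:2].T));print("w5 bar",c,b.sum(),np.degrees(np.arctan2(*e[::-1,1])),np.sqrt(12*ev))
    else:
        m=(h[...,0]>5)&(h[...,0]<18)&(h[...,1]>180)&(abs(W[...,2]-.09)<.005)
        v,u=np.nonzero(m);k=(abs(u-276)<25)&(abs(v-118)<25);P=W[v[k],u[k]];print("post",P.mean(0),k.sum(),(P.min(0)+P.max(0))/2,P.max(0)-P.min(0))
        g=(h[...,0]>50)&(h[...,0]<80)&(h[...,1]>120)&(abs(W[...,2]-.06)<.004);r=cv2.minAreaRect((W[g][:,:2]*1000).astype(np.float32));print("mill",r,W[g][:,2].mean())
        D=np.array([W[61,216],W[61,337],W[178,334],W[178,217]]);print(D.round(4),D.mean(0))
E
```

```text
flap depth diff med 0.002406001
top red [ 0.61621146 -0.06070937  0.02654819] 218 [0.01175746 0.02588683 0.03454567]
top bar [ 0.57529035 -0.06341377  0.29775295] 403
w5 red 3155 [ 0.61903893 -0.0643992   0.02319263] [170.50427892 271.9933439 ] [0.01362245 0.02936243 0.03140991]
w5 bar [ 0.61995432 -0.07030977  0.05646271] 1107 174.48357318827436 [0.013265   0.03246157]
post [ 0.55825526 -0.25282972  0.08885048] 705 [ 0.55830096 -0.25303075  0.08891782] [0.02738833 0.02711434 0.00762069]
mill ((557.9638061523438, -252.58609008789062), (115.85722351074219, 115.12297058105469), 88.26020050048828) 0.060501356769170116
[[ 0.5118 -0.2042  0.0625]
 [ 0.608  -0.2062  0.0624]
 [ 0.6049 -0.3021  0.0625]
 [ 0.509  -0.3001  0.0618]] [ 0.55840032 -0.25313837  0.062295  ]
```

View pics/w5.png

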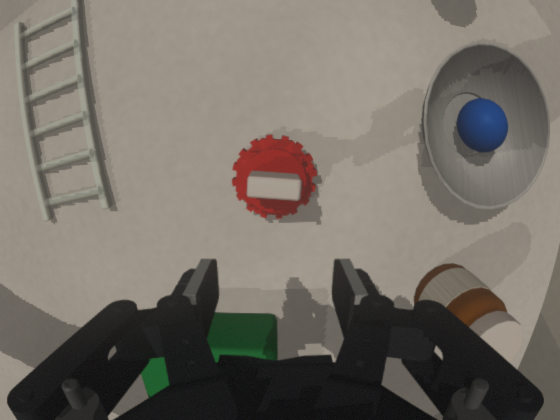

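```bash
sed -i 's/POST=np.array.*/POST=np.array([.5583,-.2530,0])/; s/^\(G=.*\)MY=-1.35/\1MY=-1.4/' h.py; python3 - <<'E'
from h import *
P=np.array([.6199,-.0703,0])
ctrl.command_gripper(.055)
ctrl.reach(P+.11*UP,down(84.5))
hit=ctrl.move_linear(P+.035*UP,feed=.1,f_stop=8); st(f"down {hit}")
if not hit:
    ctrl.command_gripper(0); st("grip")
    ctrl.move_linear(P+.14*UP,feed=.2); ctrl.hold(.2);st("lift")
    p,d,T,W=wcloud("pics/w7.png")
    h=cv2.cvtColor(p,cv2.COLOR_RGB2HSV).astype(int)
    for z in(-.021,-.019):
        b=(h[...,1]<80)&(p.min(2)>70)&(abs(T[...,2]-z)<.006)&(abs(T[...,1])<.0155)&(abs(T[...,0])<.025)
        if b.sum()>20:
            c=T[b].mean(0);ev,e=np.linalg.eigh(np.cov(T[b][:,:2].T));print("bar in tool",c,b.sum(),"ang",np.degrees(np.arctan2(*e[::-1,1])),np.sqrt(12*ev),np.percentile(T[b][:,0],[2,98]))
    m=((h[...,0]<6)|(h[...,0]>174))&(h[...,1]>150)&(d>0)
    t=T[m];print("red z",np.percentile(t[:,2],[5,50,95]))
    t=t[t[:,2]>t[:,2].max()-.02]; print("red y range",np.percentile(t[:,1],[.5,99.5]),"max x",np.percentile(t[:,0],99.8))
E
```

```text
down False t 38.42 [ 0.6204 -0.0705  0.0356] F [ 0.4 -0.7  0.4] gap 0.0549
grip t 38.75 [ 0.6205 -0.0704  0.036 ] F [-1.5  0.2  6.4] gap 0.0323
lift t 39.62 [ 0.6191 -0.0702  0.1385] F [ 0.9  1.2 -0.7] gap 0.0326
bar in tool [ 1.03793300e-03  3.83513317e-05 -1.99568363e-02] 2319 ang 90.0278247581632 [0.01490446 0.03077252] [-0.00685581  0.00683774]
bar in tool [ 1.29026616e-03  8.91113576e-05 -1.96851546e-02] 2431 ang 89.80320991065945 [0.01509191 0.03080513] [-0.00681481  0.00689072]
red z [0.00478396 0.01845094 0.02283122]
red y range [-0.03046342  0.03052653] max x 0.031071295218141837
```

View pics/w7.png

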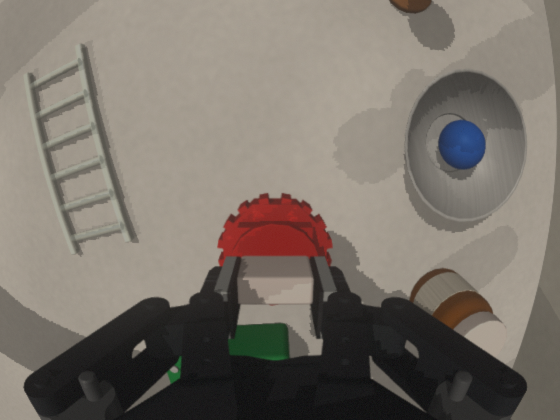

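```bash
python3 - <<'E'
from h import *
r=down(90+MY)
ctrl.reach(POST+.155*UP,r); ctrl.hold(.3); st("above")
hit=ctrl.move_linear(POST+.115*UP,feed=.04,f_stop=6); st(f"in {hit}")
if not hit:
    hit=ctrl.move_linear(POST+.103*UP,feed=.02,f_stop=25); st(f"press {hit}"); ctrl.hold(.3); o=st("held")
    print(o["tool_rot"],o["moment"].round(2))
p,d,T,W=wcloud("pics/w8.png")
E
```

```text
above t 40.77 [ 0.5587 -0.252   0.1548] F [-0.   0.5 -0.8] gap 0.0327
in False t 41.92 [ 0.5585 -0.2531  0.1153] F [-0.3  1.6 -0.8] gap 0.0326
press False t 42.67 [ 0.5586 -0.2532  0.1039] F [-3.4  2.  10.5] gap 0.0329
held t 42.97 [ 0.5586 -0.2532  0.1039] F [-3.   2.4 11.6] gap 0.0327
[2.24796303e+00 2.19364637e+00 1.24302986e-03] [0.39 0.68 0.05]
```

```bash
python3 - <<'E'
from h import *
for z in(.101,.099,.097,.095):
    ctrl.move_linear(np.array([.5584,-.2531,z]),feed=.02); ctrl.hold(.2); o=st(z)
    if o["contact_force"][2]>24: break
ctrl.hold(.5); st("held")
p,d,T,W=wcloud("pics/w9.png")
h=cv2.cvtColor(p,cv2.COLOR_RGB2HSV).astype(int)
b=(h[...,1]<80)&(p.min(2)>70)&(abs(T[...,2]+.02)<.01)&(abs(T[...,1])<.0155)&(abs(T[...,0])<.02)
print("bar top z world",np.percentile(W[b][:,2],[10,50,90]),"tool",np.median(T[b][:,2]))
p,d=imaging.get_image("scene");np.savez("scene2.npz",p=p,d=d)
a=cv2.resize(p[130:270,140:320],None,fx=4,fy=4,interpolation=cv2.INTER_CUBIC);cv2.imwrite("pics/fin.png",a[:,:,::-1])
z0=np.load("scene0.npz")["d"]
q,W2,ok=cloud("scene","scene2.npz");hh=cv2.cvtColor(q,cv2.COLOR_RGB2HSV).astype(int)
m=(hh[...,0]>18)&(hh[...,0]<35)&(hh[...,1]>150)&(np.arange(560)[None]>300)&(np.arange(420)[:,None]>240)&(np.arange(420)[:,None]<300)&(np.arange(560)[None]<470)
print("flap z max",np.percentile(W2[m][:,2],[5,95]), "depth diff",np.median(abs(d-z0)[m]))
E
```

```text
0.101 t 43.47 [ 0.5588 -0.2535  0.1037] F [-10.5   5.5  29. ] gap 0.032
held t 43.97 [ 0.5588 -0.2534  0.1037] F [-10.8   5.9  29.2] gap 0.0325
bar top z world [0.11810131 0.12396954 0.12491682] tool -0.02028732858162407
flap z max [0.06943637 0.16442629] depth diff 0.0014254451
```

```bash
python3 - <<'E'
from h import *
a=np.load("scene0.npz");b=np.load("scene2.npz")
for n,s in dict(jar=np.s_[200:245,150:190],bowl=np.s_[242:285,168:232],spool=np.s_[275:312,232:262],ladder=np.s_[205:245,285:362]).items():
    g=[cv2.cvtColor(z["p"][s],cv2.COLOR_RGB2GRAY).astype(np.float32) for z in(a,b)]
    print(n,"depth diff",np.median(abs(a["d"][s]-b["d"][s])),"shift px",cv2.phaseCorrelate(*g))
st("end"); ctrl.finish_job()
E
```

```text
jar depth diff 0.0021348 shift px ((-0.026100273545011987, 0.5401788013688602), 0.9074761842356788)
bowl depth diff 0.001911819 shift px ((0.06678248146301868, 0.4690249467291885), 0.9703172620799806)
spool depth diff 0.0017203689 shift px ((0.030325539176565997, -0.10758264863521205), 0.7993874798218409)
ladder depth diff 0.0024052858 shift px ((0.09185496383641123, -0.16047643728557404), 0.4818399429321289)
end t 44.07 [ 0.5588 -0.2534  0.1037] F [-10.1   5.9  30.2] gap 0.0327
the job is handed in; nothing more can be done
```

The job is handed in at about 44 s. The flap was opened and the gear taken out. I set the gear down on the table, pushed the flap back up, then regripped the gear and fitted it on the post. The arm is still holding it pressed down.

**Last checks**
- **Gear:** its bar top is at z = 0.124 m, as expected with the collar fully down. The downward push is about 30 N, and pressing harder moved it only 0.2 mm. There is also about 12 N of sideways force.
- **Flap:** it matches its original shut position to within about 2 mm in both fixed cameras (median depth).
- **Bystanders:** the jar, bowl and ball, spool and ladder show shifts of at most about half a pixel. The ladder match was weak (0.48).

**What went wrong along the way**
- **First grasps:** two tries in the chest stopped on contact, the second because the gripper's linkage met the back wall. I gripped the bar along its length instead.
- **Moved gear:** after I set it down, the gear shifted about 30 mm on the table. I didn't find out why. The first regrasp closed on nothing, so I located the gear again and gripped it.
- **Last picture:** the final close-up was not viewed because the picture limit was reached, so the end state rests on the numbers above.

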